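# Load the fraction collector

### The job

Load the fraction collector: slide the round tube rack's hub down over the upright spindle, with the rack's orange-marked slot over the orange drive pin, until the rack sits fully home and level on the turntable, and let it go. Keep the rack upright and lower it rather than let it drop. Then swing the dispensing arm in over the tubes until it meets its stop, and leave the other things on the bench where they are.

Things in the scene. Friction and masses are not known exactly. Their poses are not given: they have to be found in the camera images.
- rack_hub (a point): Grip point on the hub of the loose round tube rack (white, 200 mm wide, about 0.5 kg; two rings of glass tubes with tops 83 mm above its underside). The hub is a light-blue tube on the rack's axis, 46 mm outside, top 125 mm above the underside, free above the tubes; bore 27 mm right through, flared to 35 mm at the foot. This point: on the axis, 106 mm above the underside. z up, x towards the slot.
- rack_slot (a point): Middle of the slot through the rack's base, which takes the drive pin: 40 mm from the rack's axis, 8 mm above its underside, 16 mm wide and 16 mm long along the radius. Seen from above, between hub and tubes; orange marks beside it and, in the same direction, on the upper plate, the rim and the hub's top. The rack rests on four 3 mm feet.
- spindle_top (a point): Tip, on the axis, of the steel spindle on the fraction collector's aluminium turntable (192 mm across, its top 97 mm above the bench). Spindle 24 mm in diameter, 75 mm tall above the turntable, the top 15 mm tapered to 12 mm. z up, x towards the drive pin. Rack home: its feet stand on the turntable, rack_hub 31 mm above this tip. The collector is fixed; the turntable turns only stiffly (0.25 N m).
- drive_pin (a point): Tip of the orange drive pin, upright on the turntable 40 mm from the spindle's axis, 8 mm in diameter, 16 mm tall, the top 7 mm tapered. An orange line on the turntable runs from it to the rim.
- dispenser_arm (a joint): Swing angle of the dispensing arm, in rad: 0 is swung in against its stop with the nozzle over the outer tube ring; it grows as the arm swings outward, clockwise seen from above, to 1.75. It starts swung out, stays where it is left and needs about 1.5 N at its head to move.
- swing_axis (a point): Point on the vertical pivot axis of the dispensing arm, on its column beside the turntable, at the height of the arm's bar (214 mm above the bench). The bar is 18 mm wide and 14 mm thick, and the head's axis is 95 mm from this axis. The column's cap reaches 23 mm above this point.
- nozzle_head (a point): Centre of the top of the dispensing arm's head, an upright white cylinder 28 mm in diameter with a blue band, at the outer end of the bar; top 256 mm above the bench. Its upper 35 mm stand free above the bar, and the nozzle below ends 10 mm above the tubes of a rack that is home (whose hub reaches 222 mm above the bench). x points outward along the bar.
- clear_bottle: Bystander: clear solvent bottle with a blue cap, 86 mm across and 180 mm tall; origin at the centre of its underside.
- amber_bottle: Bystander: brown solvent bottle with a blue cap, 86 mm across and 180 mm tall; origin at the centre of its underside.
- waste_jar: Bystander: white jar with an orange cap, 80 mm across and 130 mm tall; origin at the centre of its underside.
- beaker: Bystander: empty glass beaker, 70 mm across and 90 mm tall; origin at the centre of its underside.
- tip_box: Bystander: blue box of pipette tips with a pale lid, 87 x 124 x 70 mm; origin at the centre of its underside.
- lc_column: Bystander: steel chromatography column lying on the bench, 166 mm long along its x axis, 18 mm thick; origin under its middle.

How it is judged:
On the way, in this order (a step that is already met when the one before it is completed fails the run):
1. the rack is fully home on the spindle and turntable, level and let go (z of rack_hub in the frame of spindle_top below 0.034 m and horizontal distance between rack_hub and spindle_top below 0.008 m and angle between rack_hub's own z axis and vertical below 0.05 rad and contact force between the fingers and rack below 0.3 N), for 0.2 s.
2. the dispensing arm is swung in to its stop (value of joint dispenser_arm below 0.06 rad), for 0.2 s.
At the end, for the whole second after the job is handed in: The rack stands on the turntable with the spindle in its hub and the drive pin in its slot: within 3 mm of fully home, within 8 mm of the spindle's axis at the hub grip, level within 0.05 rad, at rest; and the dispensing arm stands within 0.06 rad of its stop (z of rack_hub in the frame of spindle_top below 0.034 m and horizontal distance between rack_hub and spindle_top below 0.008 m and angle between rack_hub's own z axis and vertical below 0.05 rad and value of joint dispenser_arm below 0.06 rad and linear speed of rack below 0.02 m/s); the robot touches nothing.
It fails at once if the rack is tipped by more than about 20 degrees (angle between rack_hub's own z axis and vertical above 0.35 rad).
It fails at once if the rack drops down the spindle (faster than 0.4 m/s on it) (linear speed of rack above 0.4 m/s and horizontal distance between rack_hub and spindle_top below 0.012 m and z of rack_hub in the frame of spindle_top below 0.1 m).
It fails at once if another thing on the bench is moved by more than 30 mm (distance of any of clear_bottle, amber_bottle, waste_jar, beaker, tip_box, lc_column from where it was at the start of the episode above 0.03 m).
It also fails if it takes over 61 s, if anything falls off the work surface, if the arm or the gripper's body presses on something with over 40 N, if the wrist force passes 120 N, or if a joint passes its speed limit or range.

### The arm

A 7-joint arm with a two-finger parallel gripper is mounted at the origin on the work surface. World frame = base frame: x ahead of the robot, y to its left, z up, the work surface at z = 0. Lengths are in m, angles in rad, forces in N, time in s.
With the tool pointing down it reaches from about 0.425 to 0.925 m from the base axis. Payload 6.8 kg.
Tool frame: the origin (TCP) lies at the very end of the fingers, on their centre line; the grasp point (between the pads) lies 19 mm behind it; z points along the fingers, y is the line along which they close (so a half turn about z gives the same grasp; the last joint's range is limited). The gripper opens to 85 mm and grips with 20 to 120 N. Pads are 22 mm wide; open, the fingers measure 114 mm over their backs; the gripper's body (76 mm by 85 mm) begins 54 mm behind the grasp point. The pads swing forward as they close: fully open they stand 13 mm farther back than shut.
Start: joints at [-0.108, 0.477, 0.022, 1.555, -0.011, 1.109, -0.083], TCP at [0.675, 0, 0.2] pointing down, gripper open.
Joint ranges: [-2.96, 2.96], [-0.34, 2.1], [-1.41, 1.46], [0.24, 2.44], [-1.37, 4.51], [0.17, 1.92], [-2.96, 2.96]. Speed limits (rad/s): [2.39, 2.39, 3.14, 3.14, 3.14, 3.14, 3.14].

### API

Orientations are given as a rotation vector (axis times angle).
In Python, from bench import get_obs, viewer, r gives the robot as it stands. The module is installed in compiled form; this text tells all that it offers.
- The arm moves only by the tool play_rows, never from a script. Its argument "commands" is a list that holds one entry, the list of rows, each a list of 5 numbers: the gripper's target within -1 to 1 (shut at 1, half-way at 0, fully open at -1), then the shift along the tool's x, y, z scaled (see below), then the turn about the tool's z scaled (see below). A call has 1 to 12 rows; each row is the pose to reach, as a shift and turn from the pose commanded when the call began, along the tool's axes at that moment; what a row does not reach only later rows make up. The controller multiplies each number of a shift by 0.2 m and each number of a turn by pi/2 rad. A row lasts 1/12 s, in which the tool goes at most 41.7 mm and 7.16 degrees, less where a joint would pass 70% of its speed; a pose out of reach is approached as far as the arm can. A call with a number of a shift or a turn outside -1 to 1 is refused whole. A call with a gripper value outside its range is refused whole. The fingers move at their own pace and stop on an object; "grip_force" is the grip in N (left out, the last holds). Time passes only in rows, so rows that repeat a pose let the fingers close. It gives the time, the measured TCP pose, the force, the opening and the grip force at its end, in the units of the state.
- get_obs(): the state, without advancing time (a new reading comes with each control period).
- viewer.grab_frame(name): name is "scene" or "side" or "wrist"; returns a dict with "pixels" (480x640x3 uint8, red, green, blue), "fovy" (degrees; the focal length in pixels is half the picture's height over the tangent of half this angle, whatever the lens; pixels are square), "cx", "cy" (the principal point, pixels), "world_to_cam" (4x4, takes a point from world to camera coordinates); the wrist camera has in their place "hand_eye" (4x4, takes a point from camera to tool coordinates, whose origin is the TCP and whose axes are the flange's). Camera axes: x right, y up, looking along -z (the intrinsics and any distortion apply to the point x, -y, -z); pixel columns grow to the right and rows downward; lengths in m; the calibration is good to about 2 mm. A picture is of the moment at which its call begins: read the wrist's pose just before it. There is no depth.
- r.hand_in(): hands the job in; it is judged then, once.
Trained networks look in a picture, given as the dict that the camera call returned (one of the last four; its "shot" number tells which), for a name from the list of things; names that differ only in an ending like _2 or _b are one class to them, and where a whole thing is asked for, a point or a joint stands for the part that bears it (a point fixed in the world has none). Each returns a list of dicts, best first, with "score" (0 to 1); they miss things now and then, are a little off and sometimes report something else, mostly with a low value. They report only what shows in the picture. A call takes as long as a camera call.
- viewer.trace(picture, thing): "pixels" (480x640 bool, what is visible of it) and "rect" ([left, top, right, bottom] in pixels, round what is visible of it).
The state is a dict: "clock": time; "joints": joint angles; "qvel": joint speeds; "tau": joint torques, N m; "tcp_pos": TCP position; "orientation": TCP orientation; "contact_force": force on the tool from outside, world axes, zero at the start; "moment": the same for the moment, N m; "grip_width": finger opening in m; "gripper_force": force on a finger pad.
Only numpy, scipy, OpenCV 4.12 (cv2) and the standard library are available. Lean on these libraries where they do the work, as an engineer would, in place of code of your own. Each camera call takes 0.05 s, during which the arm holds its last target. There are 200 camera calls.

## Working session

There is one attempt and no reset: what is moved stays moved. The work goes in short steps, Python scripts to look and compute and a tool call to move; the robot and the scene stay as the last step left them, time stands still between calls to the robot, and variables do not carry over. Pictures are saved under pics/ and viewed, at most 10 in all, crops included, and the job is handed in when it is done.

Besides the shell and the picture viewer there is one more tool, called after "Emit:" as name(argument=value, ...), one argument or row to a line, values as JSON. play_rows: Moves the arm, as the interface text tells. Shifts and turns lie within -1 to 1; 1 stands for 0.2 m of shift or pi/2 rad of turn. Its arguments: {"type":"object","properties":{"commands":{"type":"array","items":{"type":"array","items":{"type":"array","items":{"type":"number","minimum":-1,"maximum":1}}}},"grip_force":{"type":"number"}},"required":["commands"]}

```bash
mkdir -p pics
python3 - <<'E'
from bench import get_obs, viewer, r
import cv2,numpy as np
o=get_obs();print({k:np.round(v,3) for k,v in o.items()})
for n in ["scene","side","wrist"]:
    p=viewer.grab_frame(n)
    cv2.imwrite(f"pics/{n}0.png",p["pixels"][:,:,::-1])
    print(n,{k:(np.round(v,4).tolist() if not np.isscalar(v) else v) for k,v in p.items() if k!="pixels"})
E
```

```text
{'clock': np.float64(0.0), 'joints': array([-0.108,  0.478,  0.022,  1.556, -0.011,  1.109, -0.083]), 'qvel': array([-0.   ,  0.001,  0.   ,  0.001,  0.001,  0.001, -0.001]), 'tau': array([-1.0000e-03, -5.9644e+01,  1.6080e+00, -2.8119e+01,  1.2000e-02,
        9.0000e-03,  0.0000e+00]), 'tcp_pos': array([ 0.674, -0.   ,  0.199]), 'orientation': array([-2.221e+00, -2.221e+00,  2.000e-03]), 'contact_force': array([ 0.169, -0.091, -1.346]), 'moment': array([ 0.012, -0.048, -0.007]), 'gripper_force': np.float64(0.0), 'grip_width': np.float64(0.085)}
scene {'fovy': 57.60764084168605, 'cx': 321.1618602675294, 'cy': 241.25453280994998, 'world_to_cam': [[0.7726, 0.6347, 0.0156, -0.3532], [-0.509, 0.6045, 0.6128, 0.2016], [0.3796, -0.4814, 0.7901, -1.5634], [0.0, 0.0, 0.0, 1.0]], 'shot': 1}
side {'fovy': 57.71894588465907, 'cx': 314.48767761166266, 'cy': 237.1400111531526, 'world_to_cam': [[0.8987, -0.4385, -0.005, -0.5104], [0.2224, 0.446, 0.867, -0.236], [-0.378, -0.7803, 0.4983, -0.9234], [0.0, 0.0, 0.0, 1.0]], 'shot': 2}
wrist {'fovy': 62.91642284349617, 'cx': 316.3140001334811, 'cy': 241.8737028182777, 'hand_eye': [[-0.0013, 0.9495, 0.3138, 0.08], [1.0, 0.0012, 0.0005, 0.0008], [0.0001, 0.3138, -0.9495, -0.1747], [0.0, 0.0, 0.0, 1.0]], 'shot': 3}
```

View pics/scene0.png

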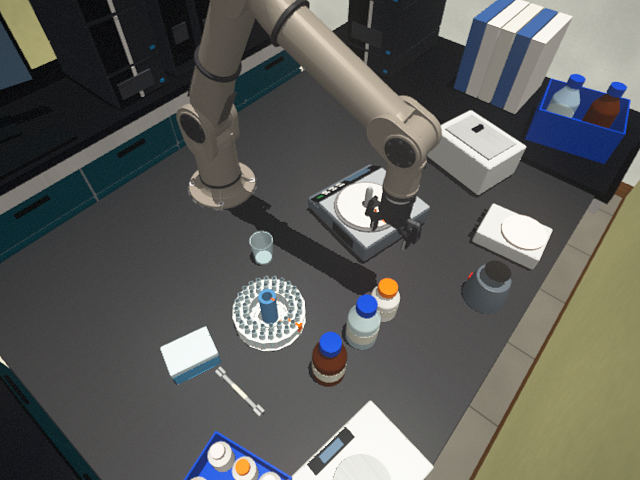

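View pics/side0.png

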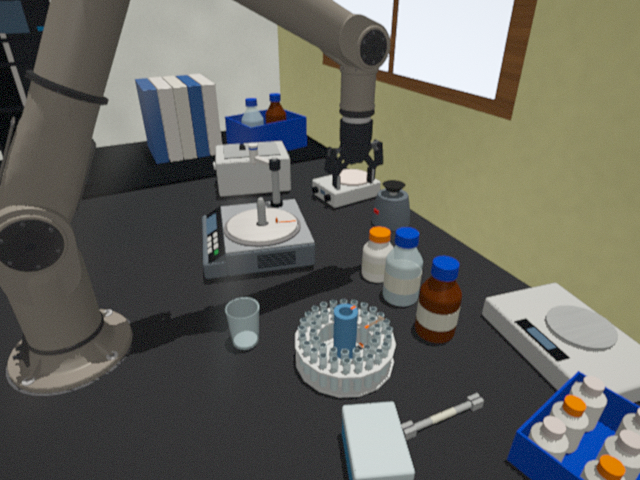

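```bash
cat > h.py <<'E'
import numpy as np,cv2
from scipy.spatial.transform import Rotation as R
from bench import get_obs,viewer,r
def K(p):
    f=240/np.tan(np.radians(p["fovy"]/2)); return f
def cam(p,o=None):  # cam->world
    if "world_to_cam" in p: return np.linalg.inv(p["world_to_cam"])
    T=np.eye(4);T[:3,:3]=R.from_rotvec(o["orientation"]).as_matrix();T[:3,3]=o["tcp_pos"]
    return T@p["hand_eye"]
def ray(p,uv,o=None):
    f=K(p);C=cam(p,o);d=C[:3,:3]@np.array([(uv[0]-p["cx"])/f,-(uv[1]-p["cy"])/f,-1]);return C[:3,3],d/np.linalg.norm(d)
def tri(rs):
    A=np.zeros((3,3));b=np.zeros(3)
    for c,d in rs:
        P=np.eye(3)-np.outer(d,d);A+=P;b+=P@c
    x=np.linalg.solve(A,b);return x,[np.linalg.norm((np.eye(3)-np.outer(d,d))@(x-c)) for c,d in rs]
def atz(rr,z): c,d=rr;return c+d*(z-c[2])/d[2]
def proj(p,X,o=None):
    f=K(p);x=np.linalg.inv(cam(p,o))@np.append(X,1);return np.array([p["cx"]-f*x[0]/x[2],p["cy"]+f*x[1]/x[2]])
def crop(img,x0,y0,x1,y1,s): return cv2.resize(img[y0:y1,x0:x1],None,fx=s,fy=s,interpolation=cv2.INTER_CUBIC)
E
python3 - <<'E'
from h import *
ps={}
for n in ["scene","side"]:
    p=viewer.grab_frame(n);ps[n]=p
    for t in ["rack_hub","nozzle_head","dispenser_arm","clear_bottle","amber_bottle","waste_jar","beaker","tip_box"]:
        L=viewer.trace(p,t)
        for l in L[:1]:
            m=l["pixels"];ys,xs=np.nonzero(m);print(n,t,round(l["score"],2),np.round(l["rect"]),xs.mean().round(1),ys.mean().round(1))
            g=[(l["rect"][0]+l["rect"][2])/2,l["rect"][3]]
a=crop(ps["scene"]["pixels"],225,265,315,355,4.4)   # 396
b=crop(ps["scene"]["pixels"],310,165,400,255,4.4)
c=crop(ps["side"]["pixels"],200,135,330,205+25,3.05)
d=crop(ps["side"]["pixels"],285,290,405,400,3.3)
W=np.zeros((600,800,3),np.uint8)
for im,x,y in((a,0,0),(b,400,0)): im=cv2.resize(im,(300,300));W[y:y+300,x:x+300]=im
c=cv2.resize(c,(390,285));W[305:590,0:390]=c
d=cv2.resize(d,(327,300));W[300:600,400:727]=d
cv2.imwrite("pics/crops.png",W[:,:,::-1])
E
```

```text
scene rack_hub 0.62 [237. 278. 304. 352.] 269.3 313.9
scene nozzle_head 0.18 [335. 182. 387. 230.] 358.6 204.0
scene clear_bottle 0.57 [346. 297. 379. 354.] 363.3 323.0
scene amber_bottle 0.92 [311. 332. 346. 389.] 329.4 359.6
scene waste_jar 0.77 [373. 279. 401. 320.] 387.3 298.4
scene beaker 0.56 [251. 234. 273. 265.] 261.7 246.5
scene tip_box 0.86 [161. 326. 224. 385.] 190.6 355.1
side rack_hub 0.81 [296. 300. 395. 397.] 344.4 349.0
side nozzle_head 0.84 [248. 144. 280. 173.] 262.9 158.7
side dispenser_arm 0.78 [245. 143. 279. 172.] 263.3 159.0
side clear_bottle 0.81 [385. 228. 421. 309.] 403.0 269.4
side amber_bottle 0.86 [415. 258. 463. 346.] 438.9 302.6
side waste_jar 0.6 [360. 228. 392. 284.] 375.7 254.3
side beaker 0.83 [225. 298. 257. 353.] 242.9 321.9
side tip_box 0.64 [342. 403. 413. 480.] 374.8 443.1
```

View pics/crops.png

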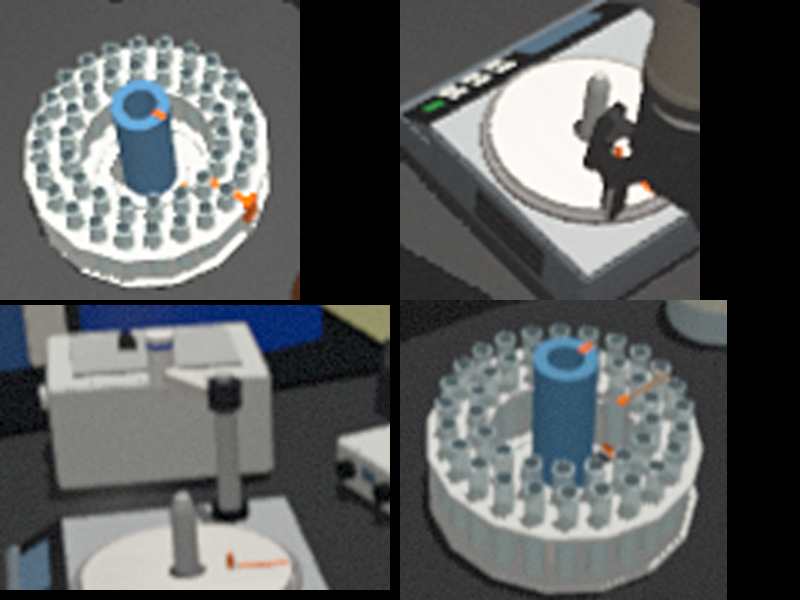

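Run:
```python
from h import *
s=viewer.grab_frame("scene");d=viewer.grab_frame("side")
S=lambda u:ray(s,u);D=lambda u:ray(d,u)
print("hub top",tri([S((267,296.2)),D((346.3,311.3))]))
print("hubmark",tri([S((272.7,299.2)),D((353.6,307.2))]))
print("rim mark scene z .07",atz(S((300,326.5)),.07),"plate",atz(D((367.2,326.7)),.07))
print("hub z.125",atz(S((267,296.2)),.125),atz(D((346.3,311.3)),.125))
print("tip",tri([S((369.4,186.9)),D((260.7,197.3))]),atz(S((369.4,186.9)),.172),atz(D((260.7,197.3)),.172))
print("pin",tri([S((375.4,210)),D((277,218.3))]),atz(D((277,218.3)),.113))
print("line end",atz(D((295.7,221)),.097),atz(S((383.5,220.8)),.097))
print("cap",atz(D((275,159.3)),.237),"head",atz(D((253,144.3)),.256))
g={"clear":((363,350),(403,305),43),"amber":((329,384),(439,342),43),"jar":((387,316),(376,280),40),"beaker":((262,262),(243,350),35),"box":((190,375),(375,450),0)}
for k,(a,b,_) in g.items(): print(k,atz(S(a),0).round(3),atz(D(b),0).round(3))
```

```text
hub top (array([ 0.49973952, -0.27824238,  0.12429416]), [np.float64(0.0010499760201851793), np.float64(0.001049976020185177)])
hubmark (array([ 0.51770779, -0.27546298,  0.12552938]), [np.float64(0.000768338442184357), np.float64(0.0007683384421843883)])
rim mark scene z .07 [ 0.60364834 -0.26781283  0.07      ] plate [ 0.54785002 -0.28338326  0.07      ]
hub z.125 [ 0.49935664 -0.27753093  0.125     ] [ 0.49944373 -0.28029698  0.125     ]
tip (array([0.49621591, 0.17840516, 0.17579086]), [np.float64(1.0088852844692539e-05), np.float64(1.008885284472108e-05)]) [0.49432098 0.181731   0.172     ] [0.49881876 0.18635507 0.172     ]
pin (array([0.53524389, 0.16765782, 0.10859171]), [np.float64(6.448089397650854e-05), np.float64(6.44808939765222e-05)]) [0.5322698  0.15975382 0.113     ]
line end [0.58362009 0.15033352 0.097     ] [0.57509447 0.1565068  0.097     ]
cap [0.57911594 0.27659243 0.237     ] head [0.5498175  0.37806204 0.256     ]
clear [ 0.757 -0.185  0.   ] [ 0.711 -0.19   0.   ]
amber [ 0.744 -0.317  0.   ] [ 0.706 -0.327  0.   ]
jar [ 0.749 -0.058  0.   ] [ 0.71  -0.075  0.   ]
beaker [ 0.343 -0.152  0.   ] [ 0.321 -0.164  0.   ]
box [ 0.451 -0.53   0.   ] [ 0.445 -0.479  0.   ]
```

Emit:
play_rows(
  commands=[
    [[-1,0.3,-0.3,-0.5,0],[-1,1,-0.87,-0.75,0],[-1,1,-0.87,-0.75,0],[-1,1,-0.87,-0.75,0],[-1,1,-0.87,-0.75,0],[-1,1,-0.87,-0.75,0],[-1,1,-0.87,-0.75,0],[-1,1,-0.87,-0.75,0],[-1,1,-0.87,-0.75,0],[-1,1,-0.87,-0.75,0],[-1,1,-0.87,-0.75,0]],
  ],
)

```text
clock: 2.07
tcp_pos: [0.5015, 0.1987, 0.3496]
orientation: [2.223, 2.219, -0.001]
contact_force: [-0.4, -0.8, 0.1]
grip_width: 0.0857
gripper_force: 0.0
```

```bash
cat > shot.py <<'E'
import sys,pickle
from h import *
o=get_obs();p=viewer.grab_frame("wrist");n=sys.argv[1]
print(o["clock"],o["tcp_pos"].round(4),o["orientation"].round(4),o["qvel"].round(3),o["contact_force"].round(1))
pickle.dump((o,p),open(n+".pkl","wb"));cv2.imwrite(f"pics/{n}.png",p["pixels"][:,:,::-1])
E
python3 shot.py w1
```

```text
2.0667 [0.5015 0.1987 0.3496] [ 2.2228e+00  2.2194e+00 -1.4000e-03] [ 0.014  0.013  0.011  0.005 -0.002  0.001 -0.001] [-0.4 -0.8  0.1]
```

Emit:
play_rows(
  commands=[
    [[-1,-0.5,0,0,0],[-1,-0.5,0,0,0],[-1,-0.5,0,0,0],[-1,-0.5,0,0,0],[-1,-0.5,0,0,0]],
  ],
)

```text
clock: 2.53
tcp_pos: [0.5014, 0.0977, 0.3494]
orientation: [-2.227, -2.216, 0.002]
contact_force: [-0.3, 0.3, -0.3]
grip_width: 0.0854
gripper_force: 0.0
```

```bash
python3 shot.py w2; python3 -c "
import cv2,numpy as np
a=cv2.imread('pics/w1.png');b=cv2.imread('pics/w2.png')
cv2.imwrite('pics/w12.png',np.hstack([a[:,120:520],b[:,120:520]]))"
```

```text
2.5333 [0.5014 0.0977 0.3494] [-2.2266e+00 -2.2155e+00  1.5000e-03] [-0.03   0.009 -0.051 -0.011 -0.01  -0.002 -0.008] [-0.3  0.3 -0.3]
```

View pics/w12.png

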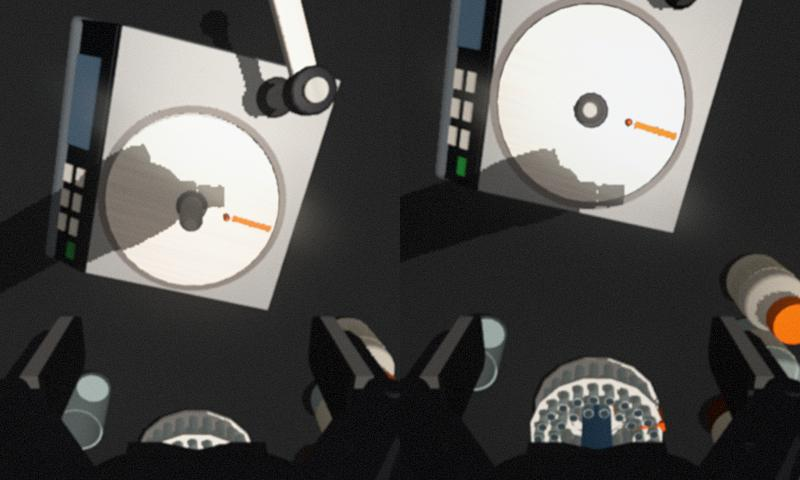

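Run:
```python
from h import *
import pickle
for n,tip,c,rad in(("w1",(310,223),(313,199),88),("w2",(310,109.5),(313,105),94)):
    o,p=pickle.load(open(n+".pkl","rb"));im=p["pixels"]
    hsv=cv2.cvtColor(im,cv2.COLOR_RGB2HSV);m=((hsv[...,0]<15)&(hsv[...,1]>150)&(hsv[...,2]>110)).astype(np.uint8)
    yy,xx=np.mgrid[:480,:640];m&=(np.hypot(xx-c[0],yy-c[1])<rad*.98).astype(np.uint8)
    k,lab,st,ce=cv2.connectedComponentsWithStats(m)
    for i in range(1,k):
        if st[i,4]>8:
            print(n,"orange",st[i],ce[i].round(1),atz(ray(p,ce[i],o),.105).round(4),atz(ray(p,ce[i],o),.097).round(4))
    ys,xs=np.nonzero(m);w=np.array([atz(ray(p,(x,y),o),.097)[:2] for x,y in zip(xs,ys)])
    far=w[w[:,0]>.545];v=cv2.fitLine(far.astype(np.float32),cv2.DIST_L2,0,.01,.01).ravel();print(" line ang",np.degrees(np.arctan2(v[1],v[0])),far.mean(0),far.min(0),far.max(0))
    # turntable rim: project candidate circle, white edge search
    g=cv2.GaussianBlur(cv2.cvtColor(im,cv2.COLOR_RGB2GRAY),(3,3),0).astype(float);pts=[]
    for a in np.radians(np.arange(-60,240,4)):
        rr=np.arange(rad-14,rad+6,.5);q=np.array([c[0]+rr*np.cos(a),c[1]-rr*np.sin(a)]).T.astype(np.float32)
        v=cv2.remap(g.astype(np.float32),q[:,0].copy(),q[:,1].copy(),1).ravel();dv=np.diff(v);i=dv.argmin()
        if dv[i]<-5: pts.append(atz(ray(p,q[i],o),.097)[:2])
    P=np.array(pts);
    from scipy.optimize import least_squares
    f=least_squares(lambda x:np.hypot(P[:,0]-x[0],P[:,1]-x[1])-x[2],[.5,.18,.09],loss="soft_l1",f_scale=.001);print(" disk",f.x.round(4),len(P),np.median(abs(f.fun)))
    print(" tip",atz(ray(p,tip,o),.172).round(4))
    if n=="w1": print(" cap",atz(ray(p,(434,90),o),.237).round(4),"bar end-ish",atz(ray(p,(405,4),o),.221).round(4))
a=pickle.load(open("w1.pkl","rb"));b=pickle.load(open("w2.pkl","rb"))
print(tri([ray(a[1],(310,223),a[0]),ray(b[1],(310,109.5),b[0])]))
# hub by wrist w2 rack hub top estimate
```

```text
w1 orange [344 215   5   6  19] [346.1 217.2] [0.5348 0.1684 0.105 ] [0.5354 0.1663 0.097 ]
w1 orange [353 217  37  14 149] [371.  223.3] [0.5626 0.1613 0.105 ] [0.5637 0.1591 0.097 ]
 line ang -17.073444 [0.5648707  0.15876467] [0.54541124 0.15119238] [0.58439172 0.16653497]
 disk [0.4966 0.1804 0.096 ] 75 0.0003343281739797421
 tip [0.4961 0.1806 0.172 ]
 cap [0.5828 0.2928 0.237 ] bar end-ish [0.5626 0.3481 0.221 ]
w2 orange [346 120   5   5  21] [348.2 121.9] [0.5348 0.1681 0.105 ] [0.5354 0.1679 0.097 ]
 line ang -16.641119 [0.56835447 0.15546553] [0.56161272 0.15339034] [0.57545357 0.15753641]
 disk [0.4967 0.1796 0.0955] 72 0.000267045103897183
 tip [0.497  0.1799 0.172 ]
(array([0.49650976, 0.17989307, 0.16944831]), [np.float64(0.00042486694669143215), np.float64(0.0004248669466914284)])
```

Emit:
play_rows(
  commands=[
    [[-1,-1,0,0,0],[-1,-1,0,0,0],[-1,-1,0,0,0],[-1,-1,0,0,0],[-1,-1,0,0,0]],
  ],
)

```text
clock: 3.0
tcp_pos: [0.501, -0.1021, 0.3499]
orientation: [2.221, 2.221, -0.001]
contact_force: [0.2, -0.4, -0.5]
grip_width: 0.0854
gripper_force: 0.0
```

Emit:
play_rows(
  commands=[
    [[-1,-0.8,0,0,0],[-1,-0.8,0,0,0],[-1,-0.8,0,0,0],[-1,-0.8,0,0,0],[-1,-0.8,0,0,0],[-1,-0.8,0,0,0],[-1,-0.8,0,0,0]],
  ],
)

```text
clock: 3.58
tcp_pos: [0.5019, -0.2582, 0.3494]
orientation: [-2.218, -2.223, -0.0]
contact_force: [-0.4, -0.3, -0.5]
grip_width: 0.0853
gripper_force: 0.0
```

```bash
python3 shot.py w3
python3 - <<'E'
from h import *
import pickle
o,p=pickle.load(open("w3.pkl","rb"));im=p["pixels"]
hsv=cv2.cvtColor(im,cv2.COLOR_RGB2HSV)
u=proj(p,[.4995,-.279,.125],o);print("pred",u)
yy,xx=np.mgrid[:480,:640]
m=((hsv[...,0]<15)&(hsv[...,1]>150)&(hsv[...,2]>110)&(np.hypot(xx-u[0],yy-u[1])<170)).astype(np.uint8)
k,lab,st,ce=cv2.connectedComponentsWithStats(m)
for i in range(1,k):
    if st[i,4]>5: print("orange",st[i],ce[i].round(1),[atz(ray(p,ce[i],o),z)[:2].round(4) for z in(.125,.06,.01)])
x,y=u.astype(int);cv2.imwrite("pics/w3c.png",crop(im,x-130,max(y-130,0),x+130,y+130,2.3)[:,:,::-1]);print(x-130,max(y-130,0))
E
```

```text
3.5833 [ 0.5019 -0.2582  0.3494] [-2.2182e+00 -2.2227e+00 -4.0000e-04] [-0.017 -0.013 -0.018  0.008  0.001  0.001  0.002] [-0.4 -0.3 -0.5]
pred [313.5963145  213.86641604]
orange [395 181   5  13  21] [397.7 186.7] [array([ 0.5857, -0.2503]), array([ 0.5992, -0.262 ]), array([ 0.6096, -0.271 ])]
orange [393 186   2   6   6] [393.3 188.5] [array([ 0.5813, -0.2522]), array([ 0.5941, -0.2642]), array([ 0.604 , -0.2734])]
orange [327 210   8   5  25] [330.5 211.9] [array([ 0.5172, -0.2769]), array([ 0.5196, -0.2929]), array([ 0.5214, -0.3053])]
183 83
```

View pics/w3c.png

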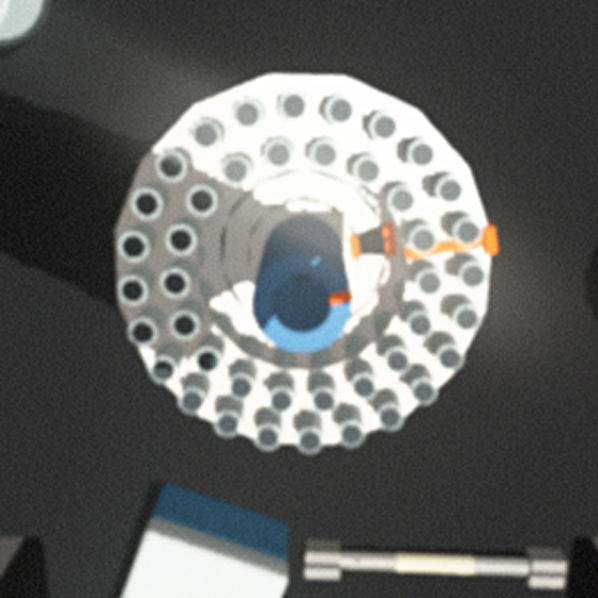

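Run:
```python
from h import *
import pickle
o,p=pickle.load(open("w3.pkl","rb"))
h=atz(ray(p,(314.3,215.2),o),.125)
s=atz(ray(p,(344.7,188.2),o),.012);mk=atz(ray(p,(330.8,212.5),o),.125)
rm=atz(ray(p,(396,187.3),o),.06)
# base circle tilt from images: plate pts
for n,v in(("slot",s),("mark",mk),("rim",rm)):
    d=(v-h)[:2];print(n,v.round(4),np.hypot(*d).round(4),np.degrees(np.arctan2(d[1],d[0])).round(2))
print(h)
sc=viewer.grab_frame("scene");si=viewer.grab_frame("side")
print(tri([ray(p,(314.3,215.2),o),ray(si,(346.3,311.3)),ray(sc,(267,296.2))]))
```

```text
slot [ 0.5396 -0.2727  0.012 ] 0.0401 11.13
mark [ 0.5175 -0.2775  0.125 ] 0.0175 9.62
rim [ 0.5972 -0.2627  0.06  ] 0.0986 10.35
[ 0.50023536 -0.28043689  0.125     ]
(array([ 0.49991077, -0.27938971,  0.12549022]), [np.float64(0.0009518554545607036), np.float64(0.0010278176459610515), np.float64(0.0015686131731788918)])
```

Emit:
play_rows(
  commands=[
    [[-1,-0.105,-0.007,0.4,0],[-1,-0.105,-0.007,0.95,0],[-1,-0.105,-0.007,0.95,0],[-1,-0.105,-0.007,0.95,0],[-1,-0.105,-0.007,0.95,0],[-1,-0.105,-0.007,0.95,0],[-1,-0.105,-0.007,0.95,0],[-1,-0.105,-0.007,0.95,0]],
  ],
)

```text
clock: 4.4
tcp_pos: [0.5013, -0.2808, 0.1622]
orientation: [2.218, 2.221, 0.002]
contact_force: [0.5, 0.5, 1.0]
grip_width: 0.0856
gripper_force: 0.0
```

```bash
python3 shot.py w4
python3 - <<'E'
from h import *
p=viewer.grab_frame("side");cv2.imwrite("pics/s4.png",crop(p["pixels"],250,200,450,400,3)[:,:,::-1])
E
```

```text
4.4 [ 0.5013 -0.2808  0.1622] [2.2182 2.2208 0.0023] [ 0.002 -0.018  0.006 -0.015 -0.001 -0.005 -0.   ] [0.5 0.5 1. ]
```

View pics/s4.png

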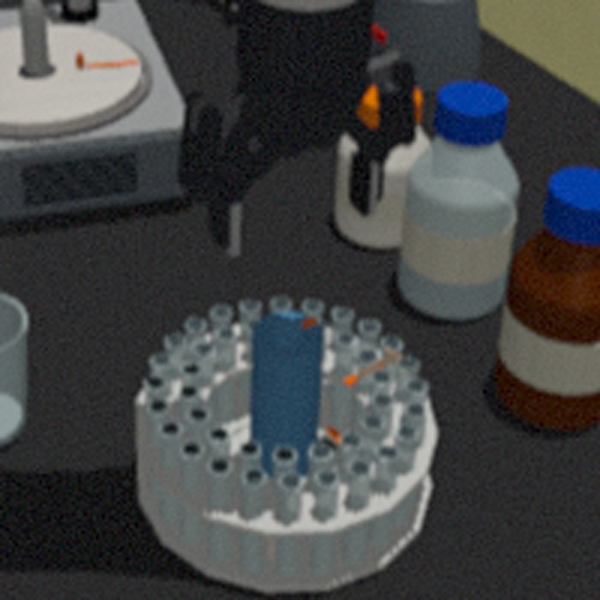

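Emit:
play_rows(
  commands=[
    [[-1,0,-0.005,0.15,0],[-1,0,-0.005,0.25,0],[-1,0,-0.005,0.35,0],[-1,0,-0.005,0.355,0],[-1,0,-0.005,0.355,0],[1,0,-0.005,0.355,0],[1,0,-0.005,0.355,0],[1,0,-0.005,0.355,0],[1,0,-0.005,0.355,0],[1,0,-0.005,0.355,0],[1,0,-0.005,0.355,0],[1,0,-0.005,0.355,0]],
  ],
  grip_force=80,
)

```text
clock: 5.5
tcp_pos: [0.4993, -0.2814, 0.0914]
orientation: [2.221, 2.22, 0.002]
contact_force: [-3.8, 2.0, 13.0]
grip_width: 0.0385
gripper_force: 78.7
```

```bash
python3 shot.py w5
python3 - <<'E'
from h import *
p=viewer.grab_frame("side");a=crop(p["pixels"],265,210,425,410,3)
w=cv2.imread("pics/w5.png")[:,:,::-1];w=cv2.resize(w[:, 160:480],(320,480))
W=np.zeros((600,800,3),np.uint8);W[:600,:480]=a;W[:480,480:]=w
cv2.imwrite("pics/c5.png",W[:,:,::-1]);print(get_obs()["moment"],get_obs()["grip_width"])
E
```

```text
5.5 [ 0.4993 -0.2814  0.0914] [2.2205e+00 2.2200e+00 1.9000e-03] [ 0.001 -0.002 -0.     0.     0.002 -0.001 -0.002] [-3.8  2.  13. ]
[0.51535343 0.8682219  0.04775124] 0.03832886918221638
```

View pics/c5.png

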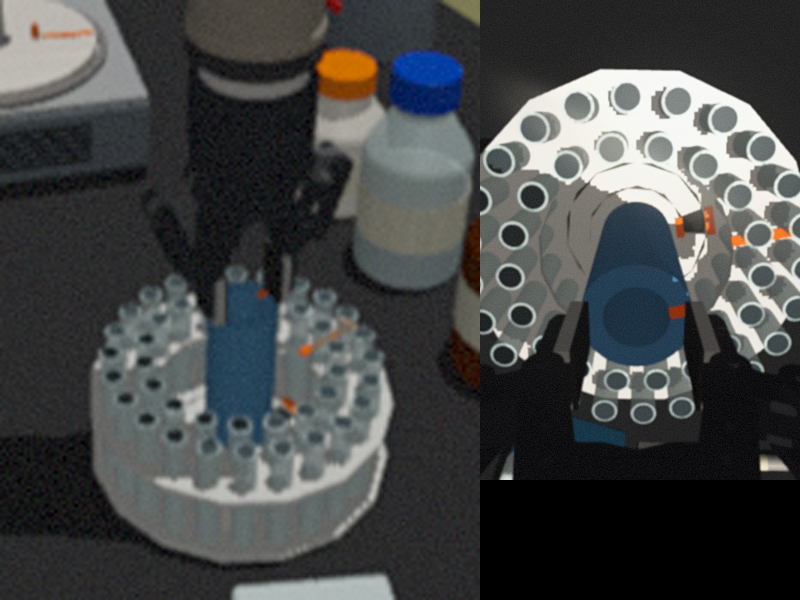

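Emit:
play_rows(
  commands=[
    [[1,0,0,-0.05,0],[1,0,0,-0.1,0],[1,0,0,-0.2,0],[1,0,0,-0.35,0],[1,0,0,-0.5,0],[1,0,0,-0.65,0],[1,0,0,-0.8,0],[1,0,0,-0.95,0],[1,0,0,-1,0],[1,0,0,-1,0],[1,0,0,-1,0]],
  ],
)

```text
clock: 6.52
tcp_pos: [0.4987, -0.281, 0.2896]
orientation: [2.221, 2.221, 0.001]
contact_force: [-0.1, 0.5, 0.2]
grip_width: -0.0001
gripper_force: 0.0
```

```bash
python3 shot.py w6
python3 - <<'E'
from h import *
a=cv2.imread("pics/w5.png")[:, 160:560];b=cv2.imread("pics/w6.png")[:,160:560]
cv2.imwrite("pics/w56.png",np.hstack([a,b]));o=get_obs();print(o["moment"].round(2),o["grip_width"])
import pickle
for n in("w5","w6"):
    o,p=pickle.load(open(n+".pkl","rb"));hsv=cv2.cvtColor(p["pixels"],cv2.COLOR_RGB2HSV)
    m=((hsv[...,0]<15)&(hsv[...,1]>150)&(hsv[...,2]>80)).astype(np.uint8)
    k,l,st,ce=cv2.connectedComponentsWithStats(m)
    print(n,[(ce[i].round(1).tolist(),int(st[i,4])) for i in range(1,k) if st[i,4]>15])
E
```

```text
6.5167 [ 0.4987 -0.281   0.2896] [2.2207e+00 2.2206e+00 1.1000e-03] [ 0.002  0.028 -0.007  0.039 -0.002 -0.006  0.001] [-0.1  0.5  0.2]
[ 0.02  0.02 -0.  ] 0.00011478858787454597
w5 [([388.7, 224.3], 141), ([359.6, 226.8], 132), ([496.1, 237.3], 103), ([459.8, 233.3], 123), ([416.9, 240.3], 113), ([356.8, 311.4], 177)]
w6 [([415.6, 175.2], 30), ([580.6, 186.7], 357), ([554.0, 180.0], 20)]
```

Run:
```python
from h import *
import pickle
for n in ["scene","side"]:
    p=viewer.grab_frame(n);L=viewer.trace(p,"rack_hub")
    if L: print(n,round(L[0]["score"],2),np.round(L[0]["rect"]))
o,p=pickle.load(open("w5.pkl","rb"));im=p["pixels"].copy()
t=np.linspace(0,2*np.pi,60)
s=2
big=cv2.resize(im[180:480,160:480],None,fx=1.6,fy=1.6,interpolation=cv2.INTER_CUBIC)
def dr(X,col):
    q=np.array([proj(p,x,o) for x in X]);q=((q-[160,180])*1.6).astype(np.int32);cv2.polylines(big,[q],False,col,1)
dr([[.5+.023*np.cos(a),-.28+.023*np.sin(a),.125] for a in t],(255,255,0))
Tm=R.from_rotvec(o["orientation"]).as_matrix()
for sg in(1,-1):
    dr([o["tcp_pos"]+Tm@np.array(v) for v in([.011,sg*.0192,0],[-.011,sg*.0192,0],[-.011,sg*.0192,-.037],[.011,sg*.0192,-.037],[.011,sg*.0192,0])],(255,0,0))
w6=cv2.imread("pics/w6.png")[:,:,::-1]
w6=cv2.resize(w6[60:480,160:480],(288,378))
W=np.zeros((480,800,3),np.uint8);W[:480,:512]=big;W[:378,512:]=w6
cv2.imwrite("pics/c6.png",W[:,:,::-1])
```

```text
scene 0.65 [234. 278. 305. 352.]
side 0.66 [297. 300. 395. 394.]
```

View pics/c6.png

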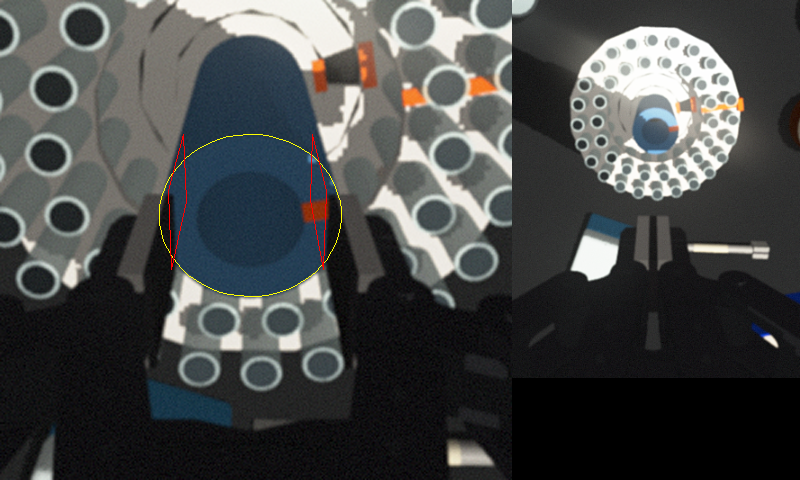

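Run:
```python
from h import *
import pickle
o,p=pickle.load(open("w6.pkl","rb"));T=R.from_rotvec(o["orientation"]).as_matrix()
for v in([0,0,0],[.011,0,0],[-.011,0,0],[.011,0,-.019],[.011,0,-.037],[0.011,.02,0],[-.02,0,0]): print(v,proj(p,o["tcp_pos"]+T@np.array(v),o).round(1))
print(p["hand_eye"].round(4))
for n in("w3","w6"):
    o,p=pickle.load(open(n+".pkl","rb"))
    print(proj(p,[.5,-.28,.125],o), proj(p,[.5,-.28,.0],o))
im=p["pixels"]; cv2.imwrite("pics/x.png",im[:,:,::-1])
print(im[285:360:3,308:324].mean(2).astype(int))
```

```text
[0, 0, 0] [315.  285.3]
[0.011, 0, 0] [314.9 264.2]
[-0.011, 0, 0] [315.  305.6]
[0.011, 0, -0.019] [314.8 280.4]
[0.011, 0, -0.037] [314.6 299.3]
[0.011, 0.02, 0] [356.8 264.2]
[-0.02, 0, 0] [315.1 321.7]
[[-1.300e-03  9.495e-01  3.138e-01  8.000e-02]
 [ 1.000e+00  1.200e-03  5.000e-04  8.000e-04]
 [ 1.000e-04  3.138e-01 -9.495e-01 -1.747e-01]
 [ 0.000e+00  0.000e+00  0.000e+00  1.000e+00]]
[314.07496731 214.79481703] [314.65975372 191.9177969 ]
[316.82032797 206.21572371] [316.56305972 182.22298498]
[[ 54  54  58  59  54  57  57  55  53  55  55  59  52  54  54  57]
 [ 54  52  56  51  51  55  53  53  55  60  52  53  51  54  51  61]
 [ 57  55  51  52  55  56  56  57  54  53  55  54  47  57  53  53]
 [ 51  51  54  49  51  53  51  55  54  53  55  55  54  54  54  56]
 [ 51  56  58  52  55  56  50  50  50  53  55  54  49  54  48  52]
 [ 77  79  78  78  68  43  35  36  37  32  32  36  52  70  77  74]
 [ 93  87  89  88  64  41  30  34  28  25  30  26  52  71  84  86]
 [ 82  88  90  77  68  38  21  23  29  21  32  30  46  71  84  87]
 [ 86  88  89  77  65  37  21  24  27  32  30  29  46  71
[... 382 characters left out ...]
  25  21  23  36  62  77  85]
 [ 85  88  87  70  47  22  26  26  29  28  26  24  32  62  79  89]
 [ 85  89  82  70  47  31  24  22  27  26  27  23  29  56  79  83]
 [ 90  88  85  70  44  24  23  19  25  29  27  24  29  53  77  86]
 [ 90  86  90  67  47  20  16  22  24  27  28  30  29  49  76  86]
 [ 88  86  82  72  45  24  23  27  28  21  32  20  20  51  78  90]
 [ 82  87  84  75  42  24  19  22  21  24  18  21  26  50  76  86]
 [ 90  90  87  66  37  27  24  25  21  22  20  20  27  50  75  86]
 [104 106  97  77  39  28  20  27  25  25  28  23  30  51  83 100]
 [ 93 108  96  80  48  14  29  26  22  32  19  26  30  53  88 102]
 [ 45  73  96  87  52  28  20  22  25  26  28  28  38  65  94  93]]
```

Run:
```python
from h import *
d=viewer.grab_frame("side");s=viewer.grab_frame("scene")
t=np.array([.5013,-.2808,.1622])
for e in(-.045,.045):
  for dy,dz in((0,0),(0,.013),(0,.037),(-.018,0),(-.018,.013)): print(e,dy,dz,proj(d,t+[e,dy,dz]).round(1))
t=get_obs()["tcp_pos"];print("now",t,proj(d,t),proj(s,t),proj(d,t+[0,0,.03]),proj(s,t+[0,0,.03]))
a=crop(d["pixels"],*[int(v) for v in (proj(d,t)-50)],*[int(v) for v in (proj(d,t)+50)],4)
b=crop(s["pixels"],*[int(v) for v in (proj(s,t)-50)],*[int(v) for v in (proj(s,t)+50)],4)
for im,p in((a,d),(b,s)):
    o0=(proj(p,t)-50).astype(int)
    for dz in(0,.01,.02,.03,.04):
        q=((proj(p,t+[0,0,dz])-o0)*4).astype(int);cv2.circle(im,tuple(int(v) for v in q),3,(255,0,0),-1)
cv2.imwrite("pics/c7.png",np.hstack([a,b])[:,:,::-1])
```

```text
-0.045 0 0 [326.5 302.3]
-0.045 0 0.013 [326.6 296.6]
-0.045 0 0.037 [326.7 285.9]
-0.045 -0.018 0 [331.1 308. ]
-0.045 -0.018 0.013 [331.2 302.2]
0.045 0 0 [368.5 289.1]
0.045 0 0.013 [368.9 283.6]
0.045 0 0.037 [369.6 273.1]
0.045 -0.018 0 [373.6 294.3]
0.045 -0.018 0.013 [374.  288.7]
now [ 0.49819291 -0.28081094  0.28812679] [348.79701091 237.49957851] [259.84689984 260.72358396] [349.40752841 222.07621061] [258.58191285 253.06682523]
```

View pics/c7.png

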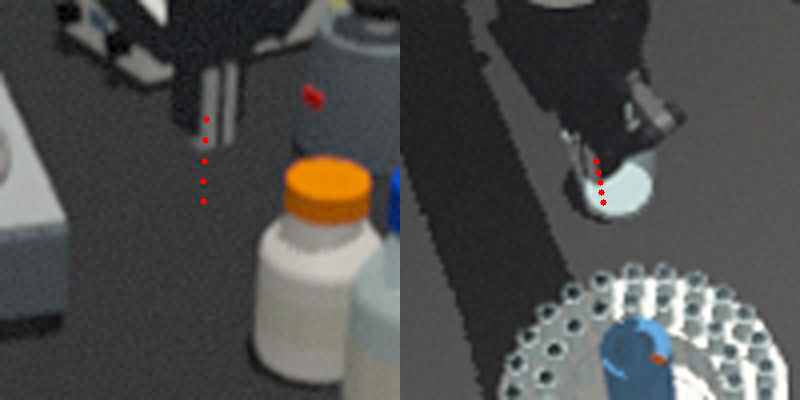

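Emit:
play_rows(
  commands=[
    [[-1,0,0,0,0],[-1,0,0,0,0],[-1,0,0,0,0],[-1,0,0,0,0],[-1,0,0,0,0]],
  ],
)

```text
clock: 7.28
tcp_pos: [0.4986, -0.281, 0.2891]
orientation: [2.221, 2.221, 0.0]
contact_force: [-1.1, -0.3, -0.1]
grip_width: 0.0603
gripper_force: 0.0
```

```bash
python3 shot.py w7
python3 - <<'E'
from h import *
import pickle
for n in("w3","w7"):
    o,p=pickle.load(open(n+".pkl","rb"));hsv=cv2.cvtColor(p["pixels"],cv2.COLOR_RGB2HSV)
    u=proj(p,[.5,-.28,.125],o);yy,xx=np.mgrid[:480,:640];near=np.hypot(xx-u[0],yy-u[1])<45
    m=((abs(hsv[...,0].astype(int)-106)<14)&(hsv[...,1]>90)&near)
    ys,xs=np.nonzero(m);V=hsv[...,2]
    # x extent of the blue in the rows near hub top, and bottom edge (nearest rim)
    rows=[(y,xs[ys==y].min(),xs[ys==y].max()) for y in range(int(u[1])-12,ys.max()+1) if (ys==y).any()]
    pts=np.array([(a,y) for y,a,b in rows if y>u[1]-2]+[(b,y) for y,a,b in rows if y>u[1]-2],float)
    W=np.array([atz(ray(p,q,o),.125)[:2] for q in pts])
    from scipy.optimize import least_squares
    f=least_squares(lambda x:np.hypot(W[:,0]-x[0],W[:,1]-x[1])-.023,[.5,-.28],loss="soft_l1",f_scale=.001)
    print(n,f.x.round(4),len(W),np.median(abs(f.fun)).round(5))
    m=((hsv[...,0]<15)&(hsv[...,1]>150)&(hsv[...,2]>80)).astype(np.uint8)
    k,l,st,ce=cv2.connectedComponentsWithStats(m)
    for i in range(1,k):
        if st[i,4]>10: print("  ",st[i,4],ce[i].round(1),[atz(ray(p,ce[i],o),z)[:2].round(4) for z in(.125,.06,.012)])
E
```

```text
7.2833 [ 0.4986 -0.281   0.2891] [2.2215e+00 2.2213e+00 1.0000e-04] [ 0.     0.001 -0.001 -0.     0.     0.    -0.001] [-1.1 -0.3 -0.1]
w3 [ 0.4998 -0.2779] 46 0.0012
   21 [397.7 186.7] [array([ 0.5857, -0.2503]), array([ 0.5992, -0.262 ]), array([ 0.6092, -0.2707])]
   208 [539.2 199.3] [array([ 0.7328, -0.2633]), array([ 0.7702, -0.2771]), array([ 0.7979, -0.2873])]
   25 [330.5 211.9] [array([ 0.5172, -0.2769]), array([ 0.5196, -0.2929]), array([ 0.5213, -0.3048])]
w7 [ 0.5021 -0.2767] 52 0.00081
   31 [415.8 174.6] [array([ 0.585 , -0.2521]), array([ 0.6014, -0.2619]), array([ 0.6135, -0.2692])]
   12 [410.4 177.7] [array([ 0.5805, -0.2548]), array([ 0.5961, -0.2651]), array([ 0.6076, -0.2727])]
   12 [336.8 203. ] [array([ 0.5173, -0.277 ]), array([ 0.5208, -0.2915]), array([ 0.5233, -0.3023])]
```

Emit:
play_rows(
  commands=[
    [[-1,0.01,0.012,0.2,0],[-1,0.01,0.012,0.5,0],[-1,0.01,0.012,0.6,0],[-1,0.01,0.012,0.7,0],[-1,0.01,0.012,0.8,0],[-1,0.01,0.012,0.95,0],[-1,0.01,0.012,0.95,0],[-1,0.01,0.012,0.95,0]],
  ],
)

```text
clock: 8.0
tcp_pos: [0.5, -0.2785, 0.0983]
orientation: [-2.219, -2.219, 0.002]
contact_force: [-0.0, -0.7, -0.1]
grip_width: 0.0853
gripper_force: 0.0
```

Emit:
play_rows(
  commands=[
    [[-1,0,0,0.1,0],[-1,0,0,0.21,0],[-1,0,0,0.21,0],[-1,0,0,0.21,0],[1,0,0,0.21,0],[1,0,0,0.21,0],[1,0,0,0.21,0],[1,0,0,0.21,0],[1,0,0,0.21,0],[1,0,0,0.21,0],[1,0,0,0.21,0],[1,0,0,0.21,0]],
  ],
)

```text
clock: 9.0
tcp_pos: [0.502, -0.2795, 0.0588]
orientation: [2.22, 2.22, 0.002]
contact_force: [-1.2, 0.2, 7.1]
grip_width: 0.0438
gripper_force: 81.7
```

Emit:
play_rows(
  commands=[
    [[1,0,0,-0.02,0],[1,0,0,-0.05,0],[1,0,0,-0.1,0],[1,0,0,-0.12,0],[1,0,0,-0.12,0]],
  ],
  grip_force=100,
)

```text
clock: 9.42
tcp_pos: [0.5018, -0.2794, 0.0825]
orientation: [2.22, 2.22, 0.001]
contact_force: [1.2, -1.1, -4.3]
grip_width: 0.0435
gripper_force: 102.1
```

Emit:
play_rows(
  commands=[
    [[1,0,0,-0.1,0],[1,0,0,-0.2,0],[1,0,0,-0.3,0],[1,0,0,-0.4,0],[1,0,0,-0.5,0],[1,0,0,-0.6,0],[1,0,0,-0.7,0],[1,0,0,-0.8,0],[1,0,0,-0.9,0],[1,0,0,-0.9,0],[1,0,0,-0.9,0]],
  ],
)

```text
clock: 10.33
tcp_pos: [0.5013, -0.2792, 0.2614]
orientation: [2.22, 2.22, 0.001]
contact_force: [0.2, -0.5, -4.9]
grip_width: 0.0435
gripper_force: 103.6
```

```bash
python3 shot.py w8
cat > meas.py <<'E'
import sys,pickle
from h import *
from scipy.optimize import least_squares
n=sys.argv[1];zu=float(sys.argv[2])  # underside height
o,p=pickle.load(open(n+".pkl","rb"));hsv=cv2.cvtColor(p["pixels"],cv2.COLOR_RGB2HSV);t=o["tcp_pos"]
m=((hsv[...,0]<15)&(hsv[...,1]>150)&(hsv[...,2]>80)).astype(np.uint8)
k,l,st,ce=cv2.connectedComponentsWithStats(m)
for i in range(1,k):
    if st[i,4]>20: print("  ",st[i,:4],st[i,4],ce[i].round(1),[(atz(ray(p,ce[i],o),zu+z)-t)[:2].round(4) for z in(.125,.06,.012)])
print("pred hub top uv",proj(p,[t[0],t[1],zu+.125],o),"slot if yaw+10.4",proj(p,[t[0]+.04*np.cos(.18),t[1]+.04*np.sin(.18),zu+.01],o))
E
python3 meas.py w8 .205
python3 - <<'E'
from h import *
o=get_obs();print(o["moment"],o["grip_width"])
E
```

```text
10.3333 [ 0.5013 -0.2792  0.2614] [2.2204e+00 2.2203e+00 1.3000e-03] [ 0.001  0.027 -0.007  0.043 -0.001 -0.004  0.   ] [ 0.2 -0.5 -4.9]
   [393 224  12  30] 275 [398.6 238.7] [array([0.024 , 0.0459]), array([0.0384, 0.0249]), array([0.049 , 0.0095])]
   [360 233  11  24] 185 [365.1 244.6] [array([0.0145, 0.0441]), array([0.0231, 0.0221]), array([0.0295, 0.0058])]
   [479 252  16  13] 127 [485.5 258.2] [array([0.0495, 0.0399]), array([0.0795, 0.0153]), array([ 0.1017, -0.0029])]
   [426 259  18  13] 170 [433.9 265.8] [array([0.0348, 0.0376]), array([0.0558, 0.0115]), array([ 0.0713, -0.0077])]
   [357 356  28  18] 385 [370.8 364.4] [array([0.0178, 0.0039]), array([ 0.0285, -0.0427]), array([ 0.0364, -0.0772])]
pred hub top uv [314.62567813 374.97684968] slot if yaw+10.4 [381.3861609  241.35538552]
[ 0.05425287 -0.01704481  0.07248926] 0.04331525804160189
```

Emit:
play_rows(
  commands=[
    [[1,0.06,0,0,0],[1,0.16,0,0,0],[1,0.28,0,0,0],[1,0.4,0,0,0],[1,0.52,0,0,0],[1,0.64,0,0,0],[1,0.76,0,0,0],[1,0.88,0,0,0],[1,1,0,0,0]],
  ],
)

```text
clock: 11.13
tcp_pos: [0.4996, -0.0767, 0.2594]
orientation: [-2.219, -2.221, 0.003]
contact_force: [1.0, 0.7, -4.5]
grip_width: 0.0435
gripper_force: 103.4
```

Emit:
play_rows(
  commands=[
    [[1,0.12,0,0,0],[1,0.24,0,0,0],[1,0.36,0,0,0],[1,0.48,0,0,0],[1,0.6,0,0,0],[1,0.72,0,0,0],[1,0.84,0,0,0],[1,0.95,0,0,0],[1,1,0,0,0],[1,1,0,0,0]],
  ],
)

```text
clock: 11.97
tcp_pos: [0.4995, 0.1245, 0.2597]
orientation: [-2.214, -2.226, 0.002]
contact_force: [0.1, 0.8, -4.1]
grip_width: 0.0435
gripper_force: 103.4
```

Emit:
play_rows(
  commands=[
    [[1,0.06,-0.005,0,0.04],[1,0.13,-0.01,0,0.1],[1,0.2,-0.02,0,0.16],[1,0.26,-0.02,0,0.22],[1,0.295,-0.023,0,0.28],[1,0.295,-0.023,0,0.31],[1,0.295,-0.023,0,0.31],[1,0.295,-0.023,0,0.31],[1,0.295,-0.023,0,0.31]],
  ],
)

```text
clock: 12.72
tcp_pos: [0.4963, 0.1788, 0.2607]
orientation: [2.691, 1.62, -0.002]
contact_force: [0.2, -0.2, -4.2]
grip_width: 0.0435
gripper_force: 103.4
```

```bash
python3 shot.py w9; python3 meas.py w9 .203
python3 - <<'E'
from h import *
o=get_obs();T=R.from_rotvec(o["orientation"]).as_matrix();print(T.round(3),o["joints"].round(2))
E
```

```text
12.7167 [0.4963 0.1788 0.2607] [ 2.6910e+00  1.6204e+00 -1.6000e-03] [ 0.002 -0.001 -0.005 -0.006 -0.003  0.002 -0.007] [ 0.2 -0.2 -4.2]
   [394 224  11  31] 281 [398.7 239.3] [array([0.0432, 0.0289]), array([0.0459, 0.0036]), array([ 0.048 , -0.0151])]
   [360 234  11  24] 177 [365.3 245.3] [array([0.0339, 0.0318]), array([0.0311, 0.0082]), array([ 0.0289, -0.0093])]
   [479 253  17  11] 124 [485.7 258.2] [array([0.0632, 0.0117]), array([ 0.0782, -0.0241]), array([ 0.0892, -0.0505])]
   [426 260  18  13] 164 [433.8 265.6] [array([0.0489, 0.0167]), array([ 0.0552, -0.0161]), array([ 0.0598, -0.0403])]
   [525 265   6   6] 21 [527.9 267.7] [array([0.0732, 0.0031]), array([ 0.0941, -0.0379]), array([ 0.1096, -0.0682])]
   [624 295  16  44] 504 [633.  316.9] [array([ 0.0965, -0.0278]), array([ 0.1316, -0.0875]), array([ 0.1575, -0.1316])]
   [357 356  28  18] 386 [370.8 364.5] [array([ 0.0179, -0.0056]), array([ 0.0053, -0.0518]), array([-0.004 , -0.0859])]
pred hub top uv [313.64855948 373.63872974] slot if yaw+10.4 [368.78010768 212.72023494]
[[ 0.468  0.884 -0.   ]
 [ 0.884 -0.468 -0.001]
 [-0.001 -0.    -1.   ]] [-0.48  0.18  0.02  1.83 -0.    1.13 -0.95]
```

Emit:
play_rows(
  commands=[
    [[1,0.006,-0.0015,0.06,0],[1,0.006,-0.0015,0.12,0],[1,0.006,-0.0015,0.16,0],[1,0.006,-0.0015,0.2,0],[1,0.006,-0.0015,0.24,0],[1,0.006,-0.0015,0.27,0],[1,0.006,-0.0015,0.27,0],[1,0.006,-0.0015,0.27,0]],
  ],
)

```text
clock: 13.43
tcp_pos: [0.4966, 0.1811, 0.2069]
orientation: [-2.691, -1.62, 0.001]
contact_force: [0.3, -0.1, -4.0]
grip_width: 0.0434
gripper_force: 103.3
```

Emit:
play_rows(
  commands=[
    [[1,-0.003,0,0.03,0],[1,-0.003,0,0.06,0],[1,-0.003,0,0.09,0],[1,-0.003,0,0.12,0],[1,-0.003,0,0.15,0],[1,-0.003,0,0.15,0]],
  ],
)

```text
clock: 13.93
tcp_pos: [0.4956, 0.1804, 0.1755]
orientation: [-2.691, -1.62, 0.004]
contact_force: [0.4, -0.2, -5.1]
grip_width: 0.0433
gripper_force: 103.2
```

Fits freely. Pin engagement next (pin tip reached at TCP ≈ 0.172, home ≈ 0.156).

Emit:
play_rows(
  commands=[
    [[1,0,0,0.02,0],[1,0,0,0.035,0],[1,0,0,0.05,0],[1,0,0,0.065,0],[1,0,0,0.075,0],[1,0,0,0.075,0]],
  ],
)

```text
clock: 14.43
tcp_pos: [0.4962, 0.1806, 0.1616]
orientation: [-2.691, -1.62, 0.001]
contact_force: [0.2, 0.2, -4.2]
grip_width: 0.0437
gripper_force: 103.3
```

Emit:
play_rows(
  commands=[
    [[1,0,0,0.01,0],[1,0,0,0.02,0],[1,0,0,0.025,0],[1,0,0,0.028,0],[1,0,0,0.028,0]],
  ],
)

```text
clock: 14.85
tcp_pos: [0.4963, 0.1807, 0.1564]
orientation: [-2.691, -1.62, 0.0]
contact_force: [-0.2, 0.1, -4.3]
grip_width: 0.0439
gripper_force: 103.3
```

Emit:
play_rows(
  commands=[
    [[1,0,0,0.006,0],[1,0,0,0.012,0],[1,0,0,0.012,0],[1,0,0,0.012,0]],
  ],
)

```text
clock: 15.18
tcp_pos: [0.4965, 0.1809, 0.1558]
orientation: [-2.691, -1.62, -0.001]
contact_force: [-6.2, -2.0, 10.4]
grip_width: 0.0434
gripper_force: 104.9
```

Emit:
play_rows(
  commands=[
    [[-1,0,0,0,0],[-1,0,0,0,0],[-1,0,0,0,0],[-1,0,0,0,0],[-1,0,0,0,0],[-1,0,0,0,0],[-1,0,0,0,0],[-1,0,0,0,0]],
  ],
  grip_force=30,
)

```text
clock: 15.85
tcp_pos: [0.4965, 0.1807, 0.1541]
orientation: [2.692, 1.62, -0.0]
contact_force: [0.9, -0.5, -0.6]
grip_width: 0.085
gripper_force: 0.0
```

Emit:
play_rows(
  commands=[
    [[-1,0,0,-0.1,0],[-1,0,0,-0.3,0],[-1,0,0,-0.5,0],[-1,0,0,-0.7,0],[-1,0,0,-0.9,0],[-1,0,0,-0.9,0],[-1,0,0,-0.9,0],[-1,0,0,-0.9,0]],
  ],
)

```text
clock: 16.52
tcp_pos: [0.4961, 0.1805, 0.3335]
orientation: [-2.691, -1.62, 0.001]
contact_force: [0.4, 0.1, -1.3]
grip_width: 0.0856
gripper_force: 0.0
```

```bash
python3 shot.py w10
python3 - <<'E'
from h import *
import pickle
o,p=pickle.load(open("w10.pkl","rb"));im=p["pixels"].copy()
def mk(p,im,X,o=None):
    q=proj(p,X,o);print(q.round(1));cv2.circle(im,tuple(int(round(v)) for v in q),2,(255,0,0),-1)
d=viewer.grab_frame("side");s=d["pixels"].copy()
for X in([.4966,.18,.222],[.583,.293,.237]): mk(p,im,X,o);mk(d,s,X)
for t in ("nozzle_head",):
    L=viewer.trace(d,t)
    for l in L[:1]: print(t,l["score"],l["rect"])
W=np.zeros((480,800,3),np.uint8);W[:,:400]=cv2.resize(im,(400,300))[0:0+300,:].repeat(1,0).shape and 0
W[:300,:400]=cv2.resize(im,(400,300));W[:450,400:]=crop(s,180,100,340,280,2.5)
cv2.imwrite("pics/c10.png",W[:,:,::-1])
E
```

```text
16.5167 [0.4961 0.1805 0.3335] [-2.6914e+00 -1.6203e+00  9.0000e-04] [ 0.001  0.02  -0.001  0.028 -0.002 -0.002  0.   ] [ 0.4  0.1 -1.3]
[316.2 224.3]
[259.5 181. ]
[354.4   8.9]
[274.2 157.3]
nozzle_head 0.85 [251.6, 145.8, 278.8, 172.3]
```

View pics/c10.png

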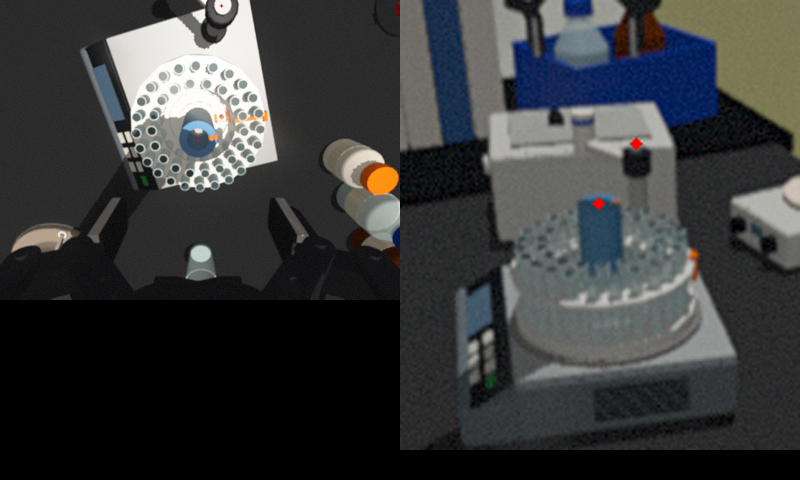

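Emit:
play_rows(
  commands=[
    [[-1,0.2,-0.05,0,-0.08],[-1,0.4,-0.1,0,-0.16],[-1,0.6,-0.15,0,-0.24],[-1,0.8,-0.2,0,-0.32],[-1,0.9,-0.23,0,-0.4],[-1,0.9,-0.23,0,-0.48],[-1,0.9,-0.23,0,-0.538],[-1,0.9,-0.23,0,-0.538],[-1,0.9,-0.23,0,-0.538],[-1,0.9,-0.23,0,-0.538]],
  ],
)

```text
clock: 17.5
tcp_pos: [0.54, 0.3607, 0.3334]
orientation: [-1.795, -2.578, 0.002]
contact_force: [-0.4, 0.4, 0.2]
grip_width: 0.0851
gripper_force: 0.0
```

```bash
python3 shot.py w11
python3 - <<'E'
from h import *
import pickle
o,p=pickle.load(open("w11.pkl","rb"));print(o["joints"].round(2));T=R.from_rotvec(o["orientation"]).as_matrix();print(T[:,:2].round(3).T)
q=viewer.grab_frame("wrist")
for t in("nozzle_head","dispenser_arm"):
    for l in viewer.trace(q,t)[:2]:
        ys,xs=np.nonzero(l["pixels"]);print(t,round(l["score"],2),np.round(l["rect"]),xs.mean(),ys.mean())
        rect=cv2.minAreaRect(np.c_[xs,ys].astype(np.float32));print(rect)
print("pred head",proj(p,[.55,.382,.256],o),"pivot cap",proj(p,[.583,.293,.237],o))
im=p["pixels"];u=proj(p,[.55,.382,.256],o).astype(int)
g=cv2.cvtColor(im,cv2.COLOR_RGB2GRAY);hsv=cv2.cvtColor(im,cv2.COLOR_RGB2HSV)
wm=((g>150)&(hsv[...,1]<60)).astype(np.uint8)
k,l,st,ce=cv2.connectedComponentsWithStats(wm)
for i in range(1,k):
    if st[i,4]>150: print("white",st[i],ce[i].round(1))
bm=((abs(hsv[...,0].astype(int)-112)<14)&(hsv[...,1]>120)&(hsv[...,2]>50)).astype(np.uint8)
k,l,st,ce=cv2.connectedComponentsWithStats(bm)
for i in range(1,k):
    if st[i,4]>30: print("blue",st[i],ce[i].round(1))
E
```

```text
17.5 [0.54   0.3607 0.3334] [-1.7946e+00 -2.5783e+00  1.9000e-03] [-0.002 -0.005  0.001 -0.004 -0.001  0.     0.01 ] [-0.4  0.4  0.2]
[-0.57  0.36 -0.15  1.43  0.05  1.36 -0.37]
[[-0.347  0.938 -0.   ]
 [ 0.938  0.347 -0.001]]
nozzle_head 0.73 [318. 178. 367. 340.] 339.85468528637927 258.9382716049383
((341.51617431640625, 259.1026916503906), (43.575958251953125, 160.111572265625), 2.337306022644043)
dispenser_arm 0.59 [317. 180. 363. 339.] 339.674840304966 259.1747372759118
((340.9748229980469, 259.045166015625), (42.01980209350586, 158.20089721679688), 2.6506898403167725)
pred head [341.26680733 213.02086658] pivot cap [337.6172533  325.02283014]
white [ 476    0  164   92 8415] [572.4  32.5]
white [  515   163   125   148 12489] [588. 239.]
white [326 193  40  25 661] [346.7 204.4]
white [  113   204   220   183 11747] [251.1 289.7]
white [ 326  231   65   76 3016] [352.1 268.2]
white [329 317  20  18 291] [338.7 325.7]
white [237 341  20  24 276] [246.2 353.4]
white [240 383  40  44 542] [257.7 403. ]
white [221 390  20  34 293] [230.8 407.4]
blue [ 185  333   54   81 1822] [211.4 379.8]
```

Run:
```python
from h import *
import pickle
o,p=pickle.load(open("w11.pkl","rb"));pv=atz(ray(p,(338.7,325.7),o),.237);print("pivot",pv)
for uv in((344,201),(342,205),(346,200)):
    h=atz(ray(p,uv,o),.256);d=(h-pv)[:2];print(h.round(4),np.hypot(*d),np.degrees(np.arctan2(d[1],d[0])))
g=cv2.cvtColor(p["pixels"],cv2.COLOR_RGB2GRAY);print(g[168:244:4,308:380:4])
d=viewer.grab_frame("side")
for a in(1.92,1.86,1.8): print(proj(d,pv+[.095*np.cos(a),.095*np.sin(a),.019]))
```

```text
pivot [0.58401284 0.29273383 0.237     ]
[0.5487 0.3902 0.256 ] 0.10361014104442727 109.91093471892128
[0.5485 0.3872 0.256 ] 0.10093687279240954 110.61354835192994
[0.5497 0.3912 0.256 ] 0.104291533790873 109.20299498948512
[[ 44  41  44  46  49  45  46  60  58  56  58  56  56  58  57  51  48  46]
 [ 46  50  48  49  52  49  47  64  64  65  62  62  58  60  57  54  53  49]
 [ 44  52  51  53  55  44  54  65  66  64  63  61  61  62  62  59  53  56]
 [ 51  53  55  63  67  58  64  80  92  77  65  62  60  64  64  63  59  53]
 [ 51  56  55  65  70  71 119 119 120 115 117  89  62  65  65  62  60  58]
 [ 46  51  52  67  77 118 114 117 101  96 108 118  80  70  66  68  61  64]
 [ 41  44  42  67 104 116  92  96 108 147 123 105  97  67  66  66  64  59]
 [ 55  46  48  65 112  77 138 247 251 252 251 249 178  80  70  72  63  66]
 [ 56  54  53  53  98 160 253 252 251 251 251 251 251 193  72  73  74  69]
 [ 58  50  54  57  77 253 253 253 252 252 252 251 250 252  98  73  72  72]
 [ 90  52  54  55 110 171 239 157 239 182 253 252 251 251 189  71  72  68]
 [210  67  62  58 126 149 153 146 148 149 254 252 253 240 240  76  67  73]
 [229 100  84  65 106 148 148 146 145 150 150 204 176 156 109  71  71  68]
 [229  99 102  99  99 147 145 150 147 148 149 158 147 147  83  70  67  68]
 [225  97 101 101 100 138 148 148 151 150 182 216 147 127  55  64  62  63]
 [222  98 104 105 102 171 147 147 147 147 151 148 133  53  53  58  63  60]
 [223 104 101  98 104 171 137 131 143 193 138  93  60  55  55  46  55  55]
 [223  98 107 102 103 162 132 169 253 253 231 142  73  63  59  61  47  52]
 [217  98 102 101 105 171 254 251 252 253 253 202 119  93  66  59  60  52]]
[253.10602459 143.85157604]
[254.62813741 143.43005211]
[256.20945543 143.03641384]
```

Emit:
play_rows(
  commands=[
    [[-1,0.076,0.094,0,0],[-1,0.076,0.094,0.15,0],[-1,0.076,0.094,0.3,0],[-1,0.076,0.094,0.45,0],[-1,0.076,0.094,0.6,0],[-1,0.076,0.094,0.687,0],[-1,0.076,0.094,0.687,0],[0.1,0.076,0.094,0.687,0],[0.1,0.076,0.094,0.687,0],[0.1,0.076,0.094,0.687,0],[0.1,0.076,0.094,0.687,0],[0.1,0.076,0.094,0.687,0]],
  ],
  grip_force=20,
)

```text
clock: 18.75
tcp_pos: [0.5528, 0.3826, 0.1981]
orientation: [1.79, 2.581, 0.003]
contact_force: [-0.0, 0.2, -0.3]
grip_width: 0.0387
gripper_force: 0.0
```

Emit:
play_rows(
  commands=[
    [[0.1,-0.003,-0.05,0,-0.067],[0.1,-0.01,-0.099,0,-0.133],[0.1,-0.023,-0.147,0,-0.2],[0.1,-0.041,-0.193,0,-0.267],[0.1,-0.064,-0.238,0,-0.333],[0.1,-0.091,-0.279,0,-0.4],[0.1,-0.122,-0.318,0,-0.467],[0.1,-0.157,-0.353,0,-0.533],[0.1,-0.196,-0.384,0,-0.6],[0.1,-0.238,-0.411,0,-0.667],[0.1,-0.238,-0.411,0,-0.667]],
  ],
)

```text
clock: 19.67
tcp_pos: [0.4921, 0.3074, 0.1974]
orientation: [0.255, 3.13, -0.0]
contact_force: [1.1, 0.5, 0.8]
grip_width: 0.0385
gripper_force: 0.0
```

```bash
python3 shot.py w12
python3 - <<'E'
from h import *
o=get_obs();P=np.array([.584,.2928]);v=o["tcp_pos"][:2]-P;print(np.hypot(*v),np.degrees(np.arctan2(v[1],v[0])))
T=R.from_rotvec(o["orientation"]).as_matrix();print("toolx ang",np.degrees(np.arctan2(T[1,0],T[0,0])),o["grip_width"],o["joints"].round(2))
d=viewer.grab_frame("side");
for l in viewer.trace(d,"nozzle_head")[:1]: print(l["score"],l["rect"])
for a in np.radians([109,165,170,175]): print(proj(d,[P[0]+.095*np.cos(a),P[1]+.095*np.sin(a),.256]).round(1))
q=viewer.grab_frame("wrist")
for l in viewer.trace(q,"nozzle_head")[:1]: print(l["score"],l["rect"])
E
```

```text
19.6667 [0.4921 0.3074 0.1974] [ 2.5510e-01  3.1304e+00 -1.0000e-04] [-0.025  0.018  0.021 -0.026  0.002  0.001 -0.195] [1.1 0.5 0.8]
0.09285727194556029 170.52406755510395
toolx ang 170.3635588106121 0.038198818617381475 [-0.37  0.35 -0.38  1.77  0.15  1.05  0.6 ]
0.66 [236.3, 154.9, 280.3, 176.6]
[253.5 143.7]
[240.6 153.2]
[240.9 154.1]
[241.4 155.1]
0.66 [283.8, 261.4, 365.5, 451.3]
```

Emit:
play_rows(
  commands=[
    [[0.1,0.004,-0.033,0,-0.044],[0.1,0.005,-0.066,0,-0.089],[0.1,0,-0.099,0,-0.133],[0.1,-0.008,-0.131,0,-0.178],[0.1,-0.019,-0.163,0,-0.222],[0.1,-0.019,-0.163,0,-0.222]],
  ],
)

```text
clock: 20.42
tcp_pos: [0.4907, 0.2755, 0.1967]
orientation: [0.289, -3.128, 0.0]
contact_force: [0.0, -0.6, 0.1]
grip_width: 0.0384
gripper_force: 0.0
```

Emit:
play_rows(
  commands=[
    [[0.1,0,-0.021,0,-0.028],[0.1,-0.002,-0.041,0,-0.056],[0.1,-0.004,-0.062,0,-0.083],[0.1,-0.004,-0.062,0,-0.083]],
  ],
)

```text
clock: 20.75
tcp_pos: [0.4936, 0.264, 0.1967]
orientation: [0.489, -3.103, -0.0]
contact_force: [0.2, -0.3, 0.0]
grip_width: 0.0382
gripper_force: 0.0
```

Emit:
play_rows(
  commands=[
    [[0.1,0,-0.01,0,-0.014],[0.1,-0.001,-0.021,0,-0.028],[0.1,-0.001,-0.031,0,-0.042],[0.1,-0.001,-0.031,0,-0.042]],
  ],
)

```text
clock: 21.08
tcp_pos: [0.4952, 0.2606, 0.1968]
orientation: [-0.597, 3.083, 0.006]
contact_force: [-0.4, 7.6, -2.1]
grip_width: 0.0384
gripper_force: 3.2
```

Emit:
play_rows(
  commands=[
    [[0.1,0,-0.006,0,-0.008],[0.1,0,-0.01,0,-0.013],[0.1,0,-0.01,0,-0.013],[0.1,0,-0.01,0,-0.013]],
  ],
)

```text
clock: 21.42
tcp_pos: [0.4957, 0.2608, 0.1968]
orientation: [-0.629, 3.076, 0.009]
contact_force: [1.5, 11.2, -5.6]
grip_width: 0.0386
gripper_force: 5.2
```

Emit:
play_rows(
  commands=[
    [[0.1,0,0.024,0,0],[0.1,0,0.024,0,0],[0.1,0,0.024,-0.1,0],[0.1,0,0.024,-0.25,0],[0.1,0,0.024,-0.4,0],[0.1,0,0.024,-0.6,0],[0.1,0,0.024,-0.8,0],[0.1,0,0.024,-0.8,0],[0.1,0,0.024,-0.8,0]],
  ],
)

```text
clock: 22.17
tcp_pos: [0.4957, 0.2607, 0.3594]
orientation: [-0.622, 3.074, 0.001]
contact_force: [-0.6, -0.2, -1.6]
grip_width: 0.0385
gripper_force: 0.0
```

```bash
python3 shot.py w13
python3 - <<'E'
from h import *
P=np.array([.584,.2928]);d=viewer.grab_frame("side");s=viewer.grab_frame("scene");im=d["pixels"]
for l in viewer.trace(d,"nozzle_head")[:1]: print("side head",l["score"],l["rect"])
for l in viewer.trace(d,"rack_hub")[:1]: print("side rack",l["score"],l["rect"])
for a in np.radians([190,197,204]): print(np.degrees(a),proj(d,[P[0]+.095*np.cos(a),P[1]+.095*np.sin(a),.256]).round(1),proj(s,[P[0]+.095*np.cos(a),P[1]+.095*np.sin(a),.256]).round(1))
q=viewer.grab_frame("wrist");o=get_obs()
for l in viewer.trace(q,"nozzle_head")[:1]:print("wrist",l["score"],l["rect"])
for a in np.radians([190,197,204]): print(proj(q,[P[0]+.095*np.cos(a),P[1]+.095*np.sin(a),.256],o).round(1))
print("pivot",proj(q,[*P,.237],o))
for l in viewer.trace(q,"rack_hub")[:1]:print("wrist rack",l["score"],l["rect"])
for p_,o_,n in((d,None,"d"),(q,o,"q")):
    h=cv2.cvtColor(p_["pixels"],cv2.COLOR_RGB2HSV)
    u=proj(p_,[.4966,.18,.222],o_);print(n,"hub pred",u)
E
```

```text
22.1667 [0.4957 0.2607 0.3594] [-6.2230e-01  3.0742e+00  1.0000e-03] [-0.     0.036  0.004  0.077  0.003 -0.017 -0.003] [-0.6 -0.2 -1.6]
side head 0.67 [418.3, 257.3, 460.0, 344.6]
side rack 0.82 [225.0, 177.0, 299.1, 241.0]
190.0 [244.6 157.7] [389.6 149.2]
197.0 [246.8 158.8] [388.2 151.5]
204.0 [249.5 159.8] [387.3 153.9]
wrist 0.92 [291.1, 198.7, 344.3, 343.7]
[340.1 232.8]
[324.4 230.3]
[308.5 229.7]
pivot [311.86566102 330.76804387]
wrist rack 0.7 [129.9, 56.8, 342.7, 272.5]
d hub pred [259.45999896 180.95110318]
q hub pred [222.59630215 181.68587433]
```

```bash
python3 -c "
from bench import r
print(r.hand_in())"
```

```text
the job is handed in; nothing more can be done
None
```

I seated the rack on the spindle with the drive pin in its slot, swung the dispensing arm in until the push force showed it against its stop, and handed the job in at about 22 s; the verdict was not shown. The first grip on the hub slipped off because the fingertips sit about 31 mm above the reported TCP, so I regripped lower and it held; by camera measurements the rack hardly moved.

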